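# Park the spring lock pin and open the bottle guide

### The arm

A 6-joint arm with a two-finger parallel gripper is mounted at the origin on a cart in front of the work surface, level with it; the furniture and walls round the work are solid. World frame = base frame: x ahead of the robot, y to its left, z up, the work surface at z = 0. Lengths are in m, angles in rad, forces in N, time in s.
With the tool pointing down it reaches from about 0.275 to 0.875 m from the base axis. Payload 12.5 kg.
Tool frame: the origin (TCP) lies between the finger pads; the fingertips stand manip.nose_length ahead of it and the grasp point (between the pads) lies 3 mm ahead of it (manip.nose_length is the distance from the TCP to the fingertips, in m); x points along the fingers, y is the direction in which the jaws open and shut, and the axes are right-handed (so a half turn about x gives the same grasp; the last joint's range is limited). The gripper opens to 85 mm and grips with 20 to 120 N. Pads are 22 mm wide; open, the fingers measure 114 mm over their backs; the gripper's body (76 mm by 85 mm) begins 54 mm behind the grasp point. The pads swing forward as they close: fully open they stand 13 mm farther back than shut.
Start: joints at [-1.242, 0.351, 1.652, -0, 1.139, -0.085], TCP at [0.221, -0.504, 0.253] pointing down, gripper open.
Joint ranges: [-2.75, 2.75], [-0.79, 2.1], [0.01, 2.65], [-1.57, 4.71], [0.07, 3.14], [-2.87, 2.87]. Speed limits (rad/s): [2.22, 2.22, 2.79, 3.14, 3.14, 3.14].

### API

Orientations are given as [roll, pitch, yaw] about the fixed x, y, z axes, in that order (R = Rz(yaw) Ry(pitch) Rx(roll)).
In Python, from rig import manip, jaws, planner, viewer gives the robot as it stands. Calls block until the motion is done:
- manip.move_ptp(position, orientation): joint-space move of the TCP to a pose.
- manip.movel(position, rot=None, feed=0.15): straight line of the TCP; rot=None keeps the orientation; feed is the mean speed in m/s.
- manip.movej(angles): joint-space move.
- jaws.ungrasp() and jaws.clamp(grip_force=None): open the fingers fully, or close them until they stop; grip_force is the grip in N (None keeps the last).
- manip.dwell(seconds).
- planner.inverse_kinematics(position, orientation): joint angles nearest the present ones, or None.
- manip.read_state(): the state.
- viewer.read_camera(name): name is "side" or "top"; returns the picture (420x560x3 uint8, red, green, blue); there is no depth.
- viewer.camera_params(name): a dict with "intrinsics" (3x3 intrinsics, pixels), "k1" (the pictures are not rectified: a ray, as slopes to the right and down, at radius r is drawn at 1 + k1 r^2 times it, then the intrinsics apply), "rvec" (rotation vector, rad) and "tvec" (3), from world to camera coordinates, as OpenCV has them. Camera axes: x right, y down, z forward; pixel columns grow to the right and rows downward; lengths in m; the calibration is good to about 2 mm. A picture is of the moment at which its call begins. camera_params takes no time and is no camera call.
A pose or a line that the arm cannot do raises manip.IKError and nothing moves.
- manip.close_job(): hands the job in, once; it reports no verdict.
The state is a dict: "t": time; "q": joint angles; "joint_velocities": joint speeds; "effort": joint torques, N m; "ee_pos": TCP position; "ee_rot": TCP orientation; "wrist_force": force on the tool from outside, world axes, zero at the start; "ft_torque": the same for the moment, N m; "width": finger opening in m.
Only numpy, scipy, OpenCV 4.12 (cv2) and the standard library are available. Lean on these libraries where they do the work, as an engineer would, in place of code of your own. Each camera call takes 0.05 s, during which the arm holds its last target.

### The job

On the labelling stand, pull the red T-handle of the spring lock pin straight out, give it a quarter turn so that it drops into its shallow rest notch and stays out by itself, then let go. After that slide the bottle guide by its black grip post away from the bottle, fully home against its end stop, and leave the pin parked out. Do not knock over the bottle in the stand.

Things in the scene. Friction and masses are not known exactly. Their poses are not given: they have to be found in the camera images.
- stand: Fixed labelling stand: white board (x -105..120, y -160..170 mm, 10 thick) with a steel face sloping up away from the robot at 35 deg, face middle at (-50,0,75). Origin on the table; x up-slope, y left, z up. The guide's white tongue runs along the face; at y=90 a bridge carries a 49 mm brass collar, top 40 mm off the face. End stop: grey bar at y=-137. Fixed fence at y=80, up to z=128.
- pin_bar (a point): Centre of the spring pin's red T-handle: round bar 18 mm thick, 72 mm long, on an 8 mm stem. Axes: y along the bar, z = pin axis, pointing out of the sloping face (35 deg from vertical, toward the robot: stand axes -sin35, 0, cos35). Pin in: bar along the stand's y, centre 69 mm off the face, 29 mm above the collar's top. It moves and turns with the pin.
- pin (a joint): Pull of the pin along its axis, m: 0 = in, locking the guide; 0.030 = limit. Spring pulls it in: 5 N at 0, 10 N at 0.023. Its cross-pin lies in a deep groove of the collar and clears the teeth beside it from 0.021 on (pull to about 0.025, then turn). Rests in the shallow notch at about 0.016; on top of the teeth (not parked) 0.021. The guide is free above 0.009.
- pin_turn (a joint): Turn of the T-handle about the outward pin axis, rad: 0 = in line with the deep groove, positive anticlockwise seen from outside, limits -1.75 and 1.75. Either way serves: the wide shallow notch takes the cross-pin from about 1.25 to 1.75 rad (middle 1.57) either way. Let go there, the spring draws the pin a few mm into the notch and it stays.
- guide_post (a point): On the axis of the guide's upright black grip post, 25 mm thick; black from 35 mm below this point to 25 mm above it. Axes as the stand's. Guide shut: 120 mm to the right (stand -y) of the pin. The guide also carries an upright aluminium plate beside the bottle, running back from the post (stand x -45..115, y -20..-12, up to z=142 mm while shut).
- guide (a joint): Travel of the bottle guide along the stand's -y direction, m: 0 = shut at the bottle and locked by the pin, 0.080 = against the end stop. It slides stiffly (about 2 N) and stays where it is left.
- stand_bottle: Filled glass bottle with black cap, 77 mm diameter, 222 mm tall, standing loose on the board between the fixed fence and the guide's plate, behind the sloping face. Origin: centre of its underside, z up.
Things that resemble listed ones, but are neither listed nor needed, are in the scene too. What is shaped like the stand_bottle but blue or pink is not meant.

How it is judged:
On the way, in this order (a step that is already met when the one before it is completed fails the run):
1. the pin is parked: it rests in the shallow notch, turned about a quarter, with the robot off it, and the guide is still shut (value of joint pin between 0.012 and 0.019 m and (value of joint pin_turn above 1.1 rad or value of joint pin_turn below -1.1 rad) and contact force between the fingers and pin below 0.3 N and value of joint guide below 0.03 m), for 0.2 s.
2. the guide is slid to its end stop with the pin still parked (value of joint guide above 0.074 m and value of joint pin above 0.012 m), for 0.2 s.
At the end, for the whole second after the job is handed in: The pin rests in its shallow notch (pulled out 12 to 19 mm, turned more than 1.1 rad either way), the guide is within 6 mm of its end stop (joint above 0.074 m) and at rest, and the bottle in the stand is upright (within 0.2 rad) (all of step 2 and value of joint pin below 0.019 m and (value of joint pin_turn above 1.1 rad or value of joint pin_turn below -1.1 rad) and velocity of joint guide between -0.01 and 0.01 m/s and angle between stand_bottle's own z axis and vertical below 0.2 rad); the robot touches nothing.
It fails at once if the bottle in the stand is knocked over (angle between stand_bottle's own z axis and vertical above 0.5 rad).
It also fails if it takes over 48 s, if anything falls off the work surface, if the arm or the gripper's body presses on something with over 40 N, if the wrist force passes 120 N, or if a joint passes its speed limit or range.

## Working session

There is one attempt and no reset: what is moved stays moved. The work goes in short steps, each a Python script; the robot and the scene stay as the last script left them, time stands still between calls to the robot, and variables do not carry over. Pictures are saved under pics/ and viewed, and the job is handed in when it is done.

```bash
mkdir -p pics; ls
python3 - <<'E'
from rig import manip,jaws,planner,viewer
import cv2
for n in("side","top"):
    im=viewer.read_camera(n); cv2.imwrite(f"pics/{n}0.png",im[:,:,::-1]); print(n,viewer.camera_params(n))
print(manip.read_state(),manip.nose_length)
E
```

```text
pics
side {'intrinsics': array([[383.30897367,   0.        , 274.53721618],
       [  0.        , 383.30897367, 205.90043439],
       [  0.        ,   0.        ,   1.        ]]), 'k1': -0.06532019572367742, 'rvec': array([ 0.06836639, -2.73126299,  1.50052168]), 'tvec': array([0.57676994, 0.11899879, 0.89937335])}
top {'intrinsics': array([[448.59573666,   0.        , 281.20092849],
       [  0.        , 448.59573666, 206.55005449],
       [  0.        ,   0.        ,   1.        ]]), 'k1': -0.09967171679162315, 'rvec': array([ 1.44047133, -2.40245996,  0.65627577]), 'tvec': array([0.27957673, 0.49883624, 0.73726664])}
{'t': 0.1, 'q': array([-1.24158890e+00,  3.51168069e-01,  1.65232145e+00,  3.55288922e-05,
        1.13909778e+00, -8.46017595e-02]), 'joint_velocities': array([-0.00059863, -0.00115417, -0.00136393, -0.00062184, -0.00158762,
       -0.00097738]), 'effort': array([ 1.46661532e-03, -5.06830108e+01, -2.91872692e+01, -6.35123774e-05,
        2.61283021e-03, -1.58073863e-06]), 'ee_pos': array([ 0.22110159, -0.50332141,  0.25283476]), 'ee_rot': array([-1.68781493,  1.56980116,  1.86757203]), 'wrist_force': array([-0.43274482,  0.8654008 , -0.28339885]), 'ft_torque': array([-0.00481291, -0.01603233,  0.02126578]), 'width': 0.08541716083460724} 0.022
```

View pics/side0.png

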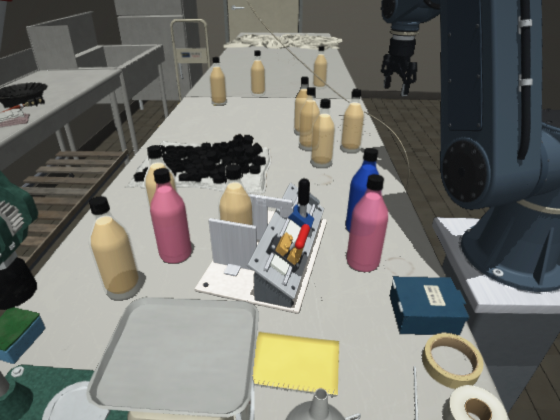

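View pics/top0.png

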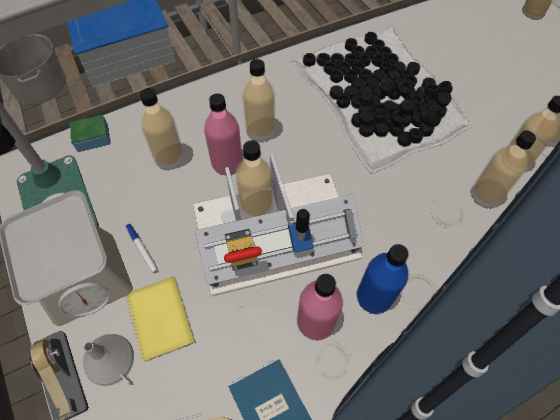

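The stand is unmistakable: the red bar is at about (302,237) side and (242,255) top. The black post is at (304,190) side and (302,222) top. Loose pink and blue bottles stand on the robot's side. Next I'll enlarge and measure.

```bash
cat > h.py <<'E'
import numpy as np,cv2
from scipy.spatial.transform import Rotation as Ro
from rig import manip,jaws,planner,viewer
P={n:viewer.camera_params(n) for n in("side","top")}
def ray(n,uv):
    p=P[n];K=p["intrinsics"];R=cv2.Rodrigues(p["rvec"])[0];t=p["tvec"]
    d=cv2.undistortPoints(np.array([[uv]],float),K,np.array([p["k1"],0,0,0.]))[0,0]
    # given: distorted = u*(1+k1 r^2) same as OpenCV
    v=R.T@np.array([d[0],d[1],1]);return -R.T@t,v/np.linalg.norm(v)
def tri(a,b):
    o1,d1=ray("side",a);o2,d2=ray("top",b)
    s=np.linalg.lstsq(np.c_[d1,-d2],o2-o1,rcond=None)[0]
    p,q=o1+s[0]*d1,o2+s[1]*d2
    return (p+q)/2,np.linalg.norm(p-q)
def plane(n,uv,z):
    o,d=ray(n,uv);return o+d*(z-o[2])/d[2]
def proj(n,X):
    p=P[n];return cv2.projectPoints(np.array(X,float).reshape(-1,3),p["rvec"],p["tvec"],p["intrinsics"],np.array([p["k1"],0,0,0.]))[0][:,0]
E
python3 - <<'E'
import cv2
a=cv2.imread("pics/side0.png")[160:320,180:400];b=cv2.imread("pics/top0.png")[140:310,180:380]
cv2.imwrite("pics/sc.png",cv2.resize(a,(770,560),interpolation=2));cv2.imwrite("pics/tc.png",cv2.resize(b,(700,595),interpolation=2))
import numpy as np
for n in("side","top"):
    im=cv2.imread(f"pics/{n}0.png");h=cv2.cvtColor(im,cv2.COLOR_BGR2HSV)
    m=(((h[...,0]<6)|(h[...,0]>175))&(h[...,1]>190)&(h[...,2]>90)).astype(np.uint8)
    k,l,s,c=cv2.connectedComponentsWithStats(m)
    for i in range(1,k):
        if s[i,4]>25: print(n,s[i],c[i],cv2.minAreaRect(np.argwhere(l==i)[:,::-1].astype(np.float32)))
E
```

```text
side [296 225  14  24 174] [302.13793103 236.43678161] ((302.1164245605469, 236.35617065429688), (7.490633487701416, 24.6956844329834), 20.556047439575195)
top [224 247  37  15 322] [242.35714286 254.20496894] ((242.18362426757812, 254.28030395507812), (9.104313850402832, 37.104373931884766), 76.75948333740234)
```

View pics/sc.png

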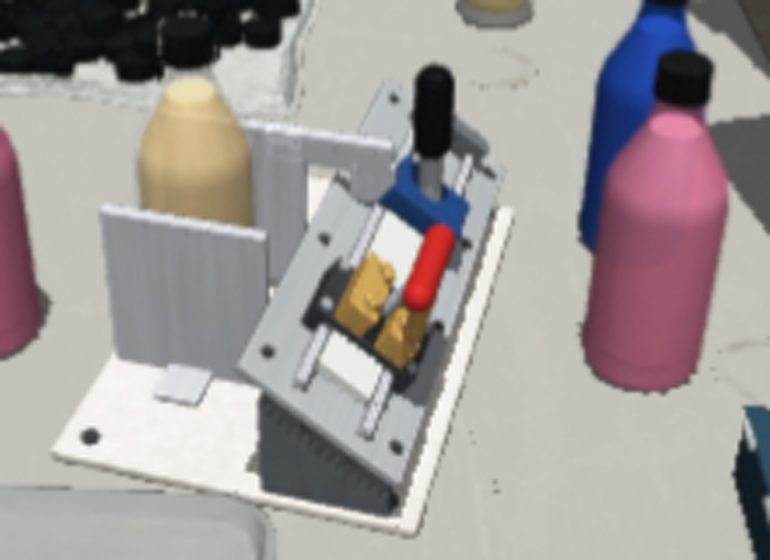

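View pics/tc.png

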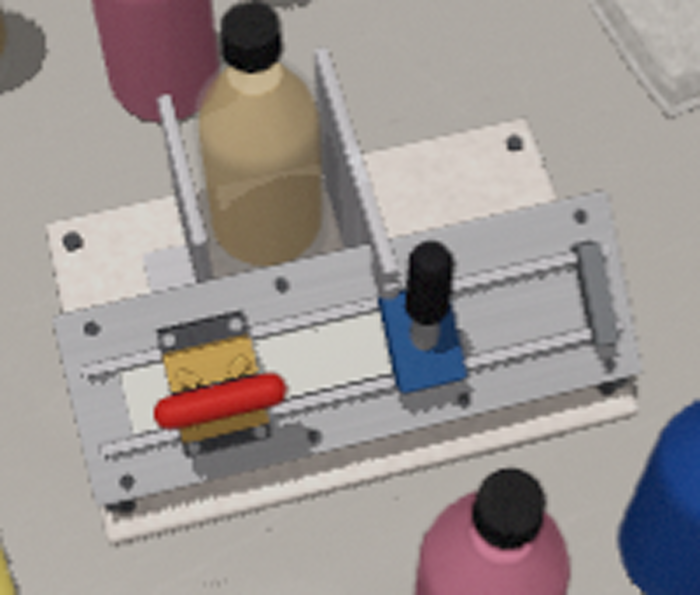

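```bash
cat > m.py <<'E'
from h import *
S=lambda x,y:(180+x/3.5-.36,160+y/3.5-.36)
T=lambda x,y:(180+x/3.5-.36,140+y/3.5-.36)
bar=tri((302.14,236.44),(242.36,254.2));print("bar",bar)
# bar ends from rects (centre of end caps)
def ends(c,l,w,ang):
    return c
print("endA(left)",tri(S(418,298),T(167,413)),"endB(right)",tri(S(444,236),T(275,387)))
print("post top",tri(S(434,72),T(431,255)),"bot",tri(S(431,152),T(426,315)))
for n,f,pts in(("side",S,[(53,455),(410,530),(508,209)]),("top",T,[(48,226),(527,121),(634,402),(108,533)])):
    for p in pts: print(n,p,plane(n,f(*p),.01).round(4))
cap=tri(S(188,25),T(251,15));print("cap top",cap)
# bottles in front
print("pink cap",tri(S(685,62),T(511,482)),"blue cap",tri((371,154),(398,253)))
E
python3 m.py
```

```text
bar (array([0.51733784, 0.12177894, 0.13127068]), np.float64(3.634675710505695e-05))
endA(left) (array([0.52354645, 0.14922735, 0.1320436 ]), np.float64(0.00026793713800787584)) endB(right) (array([0.50896306, 0.09316153, 0.13407166]), np.float64(0.0013951590305375865))
post top (array([ 0.51488566, -0.00134678,  0.18901003]), np.float64(0.00036202163702362723)) bot (array([ 5.12959569e-01, -7.67128258e-05,  1.30844341e-01]), np.float64(0.00405724129779955))
side (53, 455) [0.7361 0.1559 0.01  ]
side (410, 530) [0.5238 0.2032 0.01  ]
side (508, 209) [ 0.4504 -0.1176  0.01  ]
top (48, 226) [0.7349 0.1502 0.01  ]
top (527, 121) [ 0.6593 -0.168   0.01  ]
top (634, 402) [ 0.4506 -0.1178  0.01  ]
top (108, 533) [0.525 0.2   0.01 ]
cap top (array([0.66209878, 0.02555777, 0.23272987]), np.float64(0.0046839078053325656))
pink cap (array([0.37626698, 0.03753021, 0.22284825]), np.float64(0.006892717269472093)) blue cap (array([ 0.36059432, -0.09407842,  0.21283343]), np.float64(0.003169279050750372))
```

```bash
cat > fit.py <<'E'
from m import *
print("----")
W=np.array([plane("top",T(*p),.01)[:2] for p in[(48,226),(527,121),(634,402),(108,533)]])
L=np.array([[.12,.17],[.12,-.16],[-.105,-.16],[-.105,.17]])
H=(L-L.mean(0)).T@(W-W.mean(0));U,_,V=np.linalg.svd(H);R=(U@V).T
t=W.mean(0)-R@L.mean(0);yaw=np.arctan2(R[1,0],R[0,0])
print("stand",t,yaw,"res",np.linalg.norm(L@R.T+t-W,axis=1))
st=lambda p:np.r_[R.T@(np.asarray(p)[:2]-t),p[2]]
for n,p in(("bar",bar[0]),("post",tri(S(434,72),T(431,255))[0]),("cap",cap[0]),("pink",tri(S(685,62),T(511,482))[0]),("blue",tri((371,154),(398,253))[0])):print(n,st(p).round(4))
c=np.array([242.36,254.2]);a=np.deg2rad(76.76)
for n,c,a in(("top",c,np.deg2rad(76.76-90)),("side",np.array([302.14,236.44]),np.deg2rad(20.556+90))):
    d=np.array([np.cos(a),np.sin(a)])*10
    e=plane(n,c+d,bar[0][2])-plane(n,c-d,bar[0][2]);print(n,"bar dir: yaw of y",np.arctan2(-e[0],e[1]),np.arctan2(e[0],-e[1]))
print("cams",ray("side",(0,0))[0],ray("top",(0,0))[0])
e=lambda x,y,z:np.r_[R@[x,y]+t,z]
print("pred bar",e(-.0896,.09,.1315), "pred px",proj("side",e(-.0896,.09,.1315)),proj("top",e(-.0896,.09,.1315)))
s=np.deg2rad(35)
for q in(0,):
  n=np.r_[R@[-np.sin(s),0],np.cos(s)];up=np.r_[R@[np.cos(s),0],np.sin(s)];print("n",n,"up",up)
E
python3 fit.py | sed -n '/----/,$p'
```

```text
----
stand [0.58399557 0.01294829] -0.2325566331760067 res [0.00510341 0.00518244 0.00571748 0.00479874]
bar [-0.0899  0.0905  0.1313]
post [-0.064  -0.0298  0.189 ]
cap [0.0731 0.0303 0.2327]
pink [-0.2078 -0.024   0.2228]
blue [-0.1927 -0.1556  0.2128]
top bar dir: yaw of y 2.9080548151711656 -0.2335378384186278
side bar dir: yaw of y -0.22902256398776002 2.912570089602033
cams [0.54088578 0.72336889 0.58298947] [0.18578861 0.22376414 0.88655233]
pred bar [0.51754951 0.12117528 0.1315    ] pred px [[302.02534188 236.15165465]] [[242.59760764 253.92479948]]
n [-0.55813596  0.13218991  0.81915204] up [ 0.79710077 -0.18878676  0.57357644]
```

The bar measures stand (-90, 90.5, 131) against an expected (-89.6, 90, 131.5), and the yaw agrees three ways (-0.233). Next are the IK checks.

```bash
cat > g.py <<'E'
from h import *
yaw=-0.2325
Rz=Ro.from_euler("z",yaw).as_matrix();s=np.deg2rad(35)
n=Rz@[-np.sin(s),0,np.cos(s)];up=Rz@[np.cos(s),0,np.sin(s)];sy=Rz@[0,1,0];sx=Rz@[1,0,0]
bar=np.array([.5174,.1216,.1313])
def rot(x,y): return Ro.from_matrix(np.c_[x,y,np.cross(x,y)]).as_euler("xyz")
E
python3 - <<'E'
from g import *
for sg in(1,-1):
  r=rot(-n,sg*up)
  for k in(.002,.1): print(sg,k,planner.inverse_kinematics(bar+k*n,r))
  for a in(1.571,-1.571):
    r2=(Ro.from_rotvec(a*n)*Ro.from_euler("xyz",r)).as_euler("xyz");print("  turn",a,planner.inverse_kinematics(bar+.027*n,r2))
post=np.array([.514,-.001,.165])
for y in(sy,-sy): print("post",planner.inverse_kinematics(post,rot(np.array([0,0,-1.]),y)))
E
```

```text
1 0.002 [ 0.2708334   0.38648326  2.12695172 -1.30658355  0.29068585  1.71931047]
1 0.1 [ 0.34589516  0.1465176   2.17561399 -0.85849735  0.42716717  1.30277318]
  turn 1.571 [ 0.28830352  0.32537784  2.1445957  -1.17204225  0.31487291  0.02195686]
  turn -1.571 None
-1 0.002 [ 0.2708334   0.38648326  2.12695172 -1.30658355  0.29068585 -1.42228219]
-1 0.1 [ 0.34589516  0.1465176   2.17561399 -0.85849735  0.42716717 -1.83881948]
  turn 1.571 None
  turn -1.571 [ 0.28830352  0.32537784  2.1445957  -1.17204225  0.31487291  0.0223642 ]
post [-9.25361346e-02  4.00551619e-01  1.82698713e+00 -4.44089210e-16
  9.14053903e-01 -1.43083246e+00]
post [-9.25361346e-02  4.00551619e-01  1.82698713e+00 -4.44089210e-16
  9.14053903e-01  1.71076019e+00]<sys>:0: UserWarning: Gimbal lock detected. Setting third angle to zero since it is not possible to uniquely determine all angles.
```

Run:
```python
from g import *
st=manip.read_state()
manip.movel([.221,-.40,.42],feed=.25)
r=rot(-n,up)
manip.move_ptp(bar+.22*n,r)
manip.movel(bar+.09*n,feed=.15)
s=manip.read_state();print(s["t"],s["q"],s["ee_pos"],s["wrist_force"])
for c in("side","top"):cv2.imwrite(f"pics/{c}1.png",viewer.read_camera(c)[:,:,::-1])
a=cv2.imread("pics/side1.png");b=cv2.imread("pics/top1.png")
cv2.imwrite("pics/b1.png",np.hstack([cv2.resize(a[100:340,160:440],(400,343)),cv2.resize(b[100:340,140:420],(400,343))]))
```

```text
4.1583 [ 0.33730525  0.17001109  2.17316208 -0.8925227   0.40871785  1.33372557] [0.46715817 0.13345523 0.20538072] [-0.19911065 -0.53647986  0.28863152]
```

View pics/b1.png

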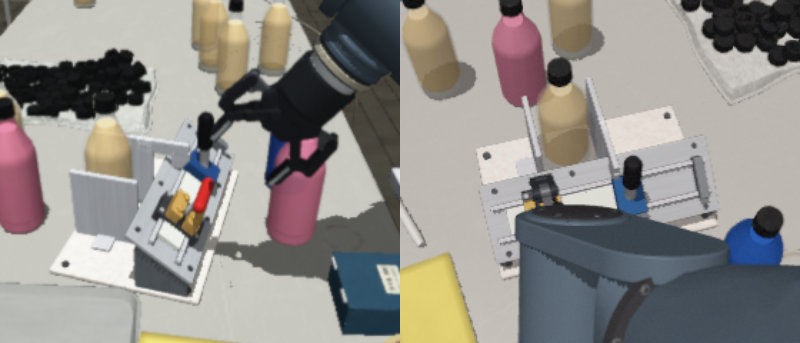

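In the side picture the jaws straddle the bar's axis at crop (205,190), the pink bottle is clear behind, and nothing has been disturbed. Approach and grip.

Run:
```python
from g import *
manip.movel(bar+.002*n,feed=.08)
s=manip.read_state();print(s["t"],s["wrist_force"],s["ee_pos"]-bar-.002*n)
jaws.clamp(45)
s=manip.read_state();print(s["t"],s["wrist_force"],"n",s["wrist_force"]@n,"up",s["wrist_force"]@up,"y",s["wrist_force"]@sy,s["width"])
for c in("side",):cv2.imwrite(f"pics/{c}2.png",viewer.read_camera(c)[:,:,::-1])
cv2.imwrite("pics/b2.png",cv2.resize(cv2.imread("pics/side2.png")[160:300,220:400],(720,560)))
```

```text
5.5083 [-0.16576532  0.11106793  0.790676  ] [-2.18282485e-05  9.89283716e-05  2.55024929e-04]
6.1417 [-2.96051647 -0.38394485  3.86586775] n 4.76838484787584 up -0.07002456648088899 y -1.0557496852862942 0.016859316650887576
```

View pics/b2.png

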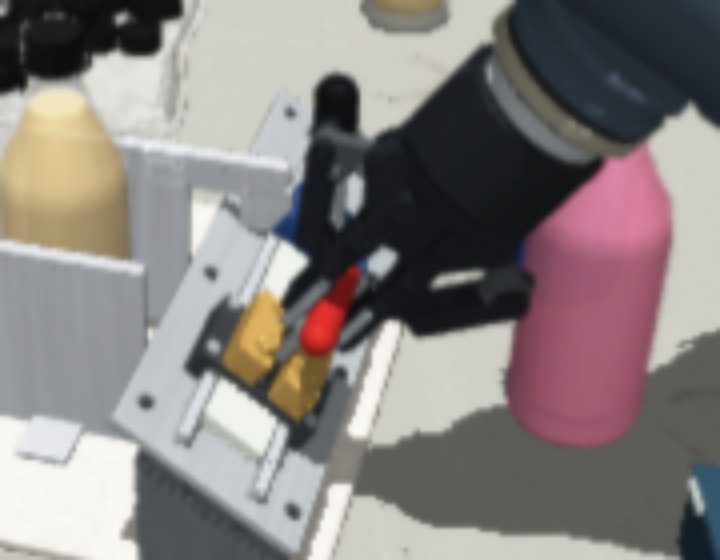

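The red bar sits between the pads at crop (330,315). There's no lateral load, and the axial 4.8 N is the pads' forward swing dragging on the bar. Pull in stages, watching the force.

Run:
```python
from g import *
for k in(.008,.016,.0255):
    manip.movel(bar+(.002+k)*n,feed=.04)
    s=manip.read_state();f=s["wrist_force"];print(s["t"],k,"n %.1f up %.1f y %.1f"%(f@n,f@up,f@sy),s["width"],(s["ee_pos"]-bar)@n)
for c in("side",):cv2.imwrite(f"pics/{c}3.png",viewer.read_camera(c)[:,:,::-1])
cv2.imwrite("pics/b3.png",cv2.resize(cv2.imread("pics/side3.png")[160:300,220:400],(720,560)))
```

```text
6.5417 0.008 n -7.9 up 2.2 y 0.0 0.016627512532790826 0.00981902036890656
6.8917 0.016 n -8.5 up 1.3 y 1.3 0.01621541870136788 0.017747177475365507
7.275 0.0255 n -10.7 up 2.0 y 0.4 0.016624278514684527 0.027184718348752128
```

View pics/b3.png

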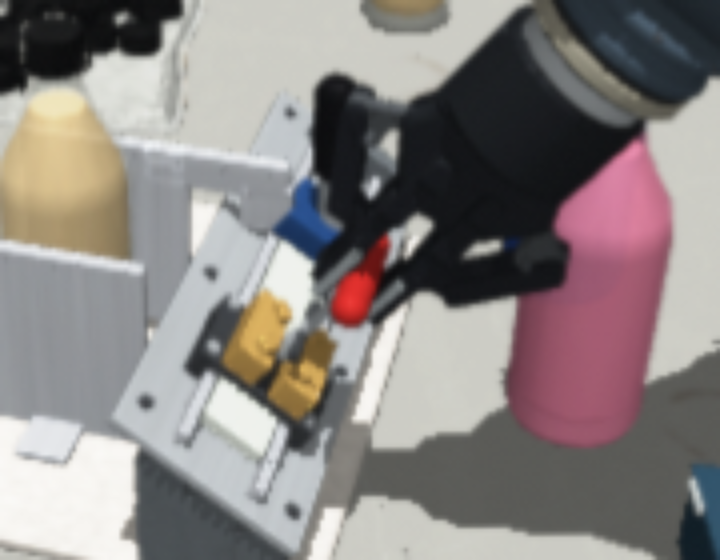

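The force of 10.7 N matches the spring at about 25 mm, so there was no slip. Turn with the last joint.

Run:
```python
from g import *
q0=np.array(manip.read_state()["q"]);print(q0)
for a in(.4,.8,1.2,1.571):
    q=q0.copy();q[5]-=a;manip.movej(q)
    s=manip.read_state();f=s["wrist_force"];print(s["t"],a,"n %.1f up %.1f y %.1f"%(f@n,f@up,f@sy),"torque n %.2f"%(s["ft_torque"]@n),s["width"],(s["ee_pos"]-bar)@n)
for c in("side",):cv2.imwrite(f"pics/{c}4.png",viewer.read_camera(c)[:,:,::-1])
cv2.imwrite("pics/b4.png",cv2.resize(cv2.imread("pics/side4.png")[160:300,220:400],(720,560)))
```

```text
[ 0.28826773  0.32509759  2.14455846 -1.17040944  0.31520814  1.59129787]
7.7917 0.4 n -10.4 up 0.5 y 1.6 torque n 0.01 0.01643446684592212 0.02658876862280155
8.2583 0.8 n -9.8 up 1.1 y 1.1 torque n 0.04 0.01644999557266596 0.026570898129361187
8.725 1.2 n -11.0 up -0.5 y -0.1 torque n 0.07 0.016545207583671156 0.026554203068476407
9.1667 1.571 n -10.1 up 0.0 y -1.8 torque n 0.02 0.016739764398036476 0.026539157677476187
```

View pics/b4.png

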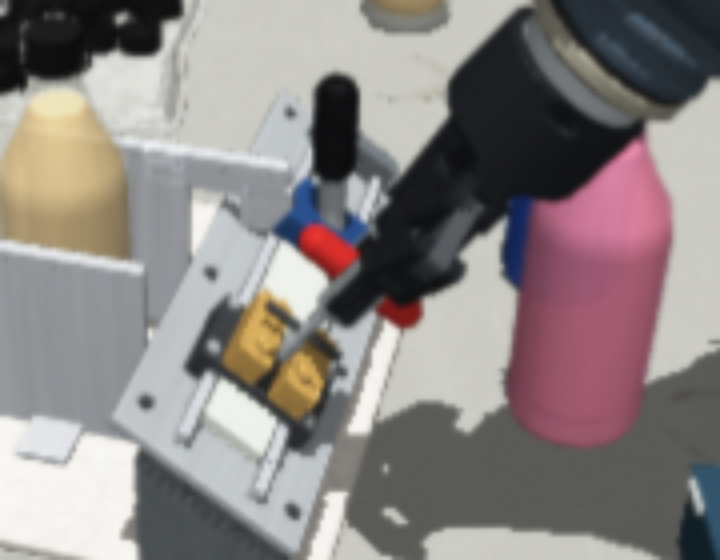

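The bar now lies up-slope, with the dark cross-pin showing across the collar at crop (295,325). Lower it into the notch, open the jaws and back off.

Run:
```python
from g import *
def rep(k):
    s=manip.read_state();f=s["wrist_force"];print(s["t"],k,"n %.1f up %.1f y %.1f"%(f@n,f@up,f@sy),s["width"],(s["ee_pos"]-bar)@n)
p=np.array(manip.read_state()["ee_pos"])
for d in(.005,.0085):
    manip.movel(p-d*n,feed=.03);rep(d)
jaws.ungrasp();rep("open")
p=np.array(manip.read_state()["ee_pos"])
manip.movel(p+.10*n,feed=.12);rep("off")
for c in("side","top"):cv2.imwrite(f"pics/{c}5.png",viewer.read_camera(c)[:,:,::-1])
cv2.imwrite("pics/b5.png",cv2.resize(cv2.imread("pics/side5.png")[160:300,220:400],(720,560)))
```

```text
9.55 0.005 n -8.5 up 1.4 y -0.4 0.016465792700768898 0.02095866460524503
9.8167 0.0085 n 2.7 up 0.5 y 0.1 0.016379278399525424 0.018042318630008217
10.4917 open n 0.9 up 0.4 y 0.2 0.08502556134568164 0.0180365556730718
11.475 off n -0.9 up 1.1 y 0.8 0.08546117193929388 0.11761166105017422
```

View pics/b5.png

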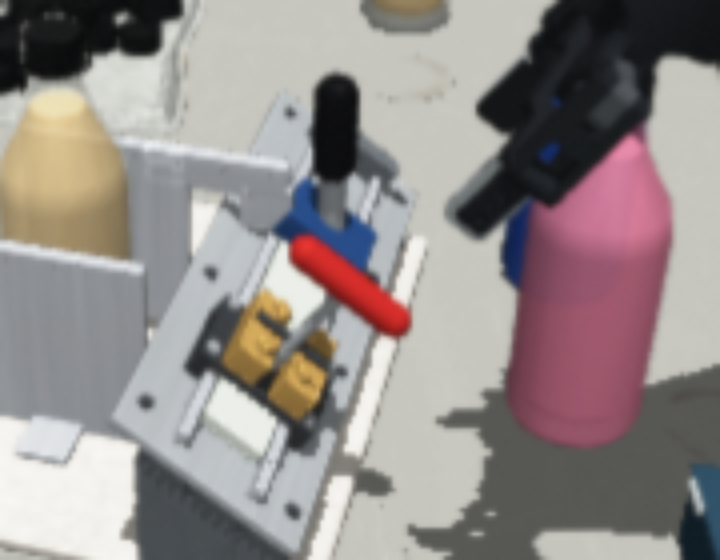

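The spring load vanished at 16 mm out, so the pin is seated in the notch, and it stays out with the robot off it. I'll check its pixels against the prediction and then look at the post.

Run:
```python
from g import *
p=np.array(manip.read_state()["ee_pos"])
manip.movel(p+np.array([-.0,0,.12]),feed=.2)
post=np.array([.514,-.001,.165])
manip.move_ptp([.514,-.001,.30],rot(np.array([0,0,-1.]),sy))
print(manip.read_state()["t"],manip.read_state()["q"])
for c in("side","top"):
    im=viewer.read_camera(c)[:,:,::-1].copy();cv2.imwrite(f"pics/{c}6.png",im)
    h=cv2.cvtColor(im,cv2.COLOR_BGR2HSV);m=(((h[...,0]<6)|(h[...,0]>175))&(h[...,1]>190)&(h[...,2]>90)).astype(np.uint8)
    k,l,s,cc=cv2.connectedComponentsWithStats(m)
    for i in range(1,k):
        if s[i,4]>25: print(c,s[i],cc[i])
    for k in(.0,.016,.021):print(k,proj(c,bar+k*n))
a=cv2.imread("pics/side6.png");b=cv2.imread("pics/top6.png")
cv2.imwrite("pics/b6.png",np.hstack([cv2.resize(a[100:300,210:410],(400,400)),cv2.resize(b[100:340,140:420],(400,343)).copy() if 0 else cv2.resize(b[110:310,180:380],(400,400))]))
```

```text
13.075 [-9.22813451e-02  2.39483014e-01  1.68679374e+00 -1.18938957e-03
  1.21698707e+00 -1.42877658e+00]
side [293 219  29  25 253] [306.91304348 230.76679842]
0.0 [[302.10010657 236.36664395]]
0.016 [[307.00542445 231.72388662]]
0.021 [[308.56312873 230.24907843]]
top [236 237  15  38 323] [243.08049536 255.42105263]
0.0 [[242.43261402 254.1343047 ]]
0.016 [[243.02811688 255.63778487]]
0.021 [[243.21902112 256.11968478]]<sys>:0: UserWarning: Gimbal lock detected. Setting third angle to zero since it is not possible to uniquely determine all angles.
```

View pics/b6.png

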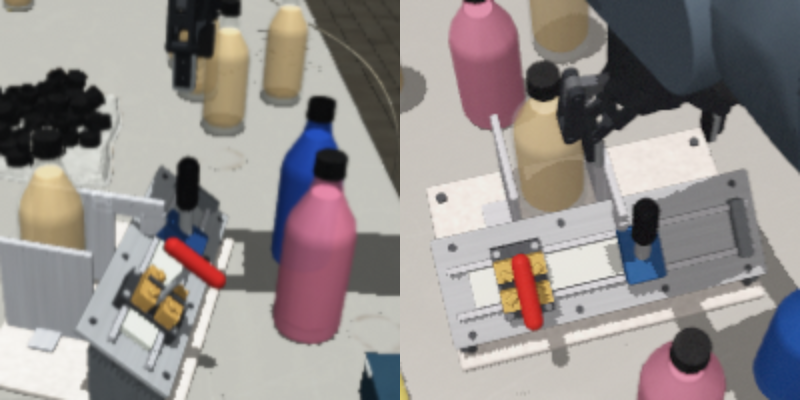

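The bar centroid matches 16 mm out in both views and the bottle is upright. Descend on the post with the jaws along the slide direction.

```bash
python3 - <<'E' 2>/dev/null
from g import *
def rep(k):
    s=manip.read_state();f=s["wrist_force"];print("%.2f"%s["t"],k,"x %.1f y %.1f z %.1f"%(f@sx,f@sy,f[2]),s["width"],s["ee_pos"])
manip.movel([.514,-.001,.169],feed=.12);rep("down")
jaws.clamp(40);rep("grip")
im=viewer.read_camera("side")[:,:,::-1];cv2.imwrite("pics/b7.png",cv2.resize(im[130:300,200:400],(700,595)))
E
```

```text
14.42 down x -0.7 y -0.6 z -0.2 0.08536840806927332 [ 0.51436177 -0.00099797  0.16966373]
15.00 grip x -1.1 y -4.7 z 4.8 0.02422487357509933 [ 0.51399507 -0.00133514  0.1692901 ]
```

View pics/b7.png

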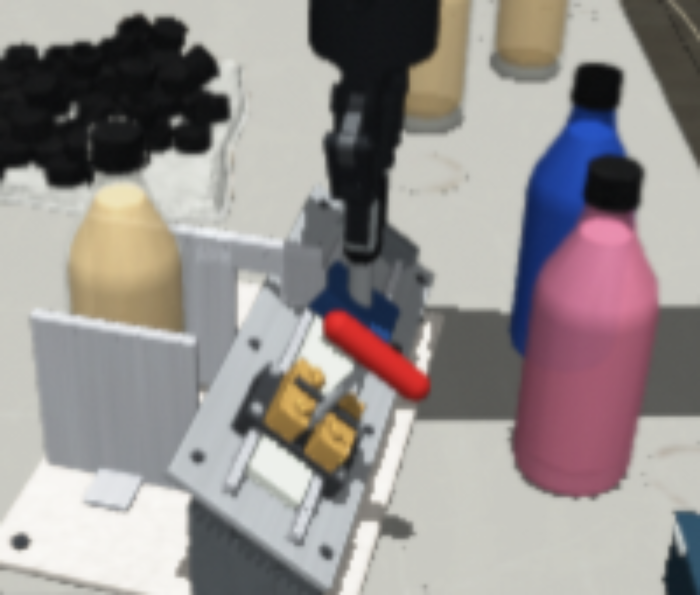

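The post is held (24 mm against the nominal 25). Slide along stand -y, then creep onto the stop watching the force.

```bash
python3 - <<'E' 2>/dev/null
from g import *
def rep(k):
    s=manip.read_state();f=s["wrist_force"];print("%.2f"%s["t"],k,"x %.1f y %.1f z %.1f"%(f@sx,f@sy,f[2]),s["width"],-(s["ee_pos"]-p)@sy);return f@sy
p=np.array(manip.read_state()["ee_pos"])
for d in(.03,.072): manip.movel(p-d*sy,feed=.08);rep(d)
for d in np.arange(.074,.0861,.002):
    manip.movel(p-d*sy,feed=.02)
    if rep(d)>15: break
for c in("side","top"):cv2.imwrite(f"pics/{c}8.png",viewer.read_camera(c)[:,:,::-1])
a=cv2.imread("pics/side8.png");b=cv2.imread("pics/top8.png")
cv2.imwrite("pics/b8.png",np.hstack([cv2.resize(a[120:320,210:410],(400,400)),cv2.resize(b[110:310,180:380],(400,400))]))
E
```

```text
15.57 0.03 x -0.9 y -0.3 z 2.9 0.02381218655844541 0.030654384118864363
16.25 0.072 x 2.3 y -0.6 z 1.2 0.024038249484724248 0.0724144938493492
16.50 0.074 x 3.7 y -1.1 z 1.0 0.02400074131322515 0.07396186664373912
16.75 0.076 x 4.0 y 0.7 z 0.3 0.02399163450793595 0.0759948836114201
17.00 0.078 x 4.3 y 0.2 z 0.2 0.023939981053790766 0.07812579748522791
17.25 0.08 x 4.7 y 0.2 z -0.5 0.024072137657017524 0.08009286215323404
17.50 0.082 x 5.3 y 15.0 z -1.1 0.02409832451112212 0.08039552161874879
17.75 0.084 x 6.2 y 30.0 z -0.8 0.02429212380830235 0.08072428821265669
```

View pics/b8.png

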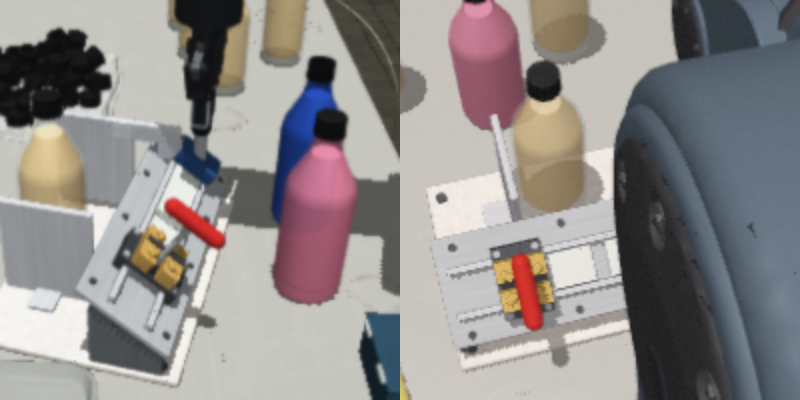

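At 80 mm of travel the force rose to 30 N, so the guide is on the stop. Ease the load, open, lift and check.

```bash
python3 - <<'E' 2>/dev/null
from g import *
p=np.array(manip.read_state()["ee_pos"])
manip.movel(p,feed=.02)
f=manip.read_state()["wrist_force"];print(f@sy)
jaws.ungrasp()
q=np.array(manip.read_state()["ee_pos"]);manip.movel(q+[0,0,.15],feed=.15)
manip.movel(q+np.array([-.05,-.3,.2]),feed=.25)
s=manip.read_state();print(s["t"],s["wrist_force"])
for c in("side","top"):cv2.imwrite(f"pics/{c}9.png",viewer.read_camera(c)[:,:,::-1])
a=cv2.imread("pics/side9.png");b=cv2.imread("pics/top9.png")
for c,im in(("side",a),("top",b)):
    h=cv2.cvtColor(im,cv2.COLOR_BGR2HSV);m=(((h[...,0]<6)|(h[...,0]>175))&(h[...,1]>190)&(h[...,2]>90)).astype(np.uint8)
    k,l,st,cc=cv2.connectedComponentsWithStats(m)
    for i in range(1,k):
        if st[i,4]>25: print(c,st[i],cc[i])
cv2.imwrite("pics/b9.png",np.hstack([cv2.resize(a[120:320,210:410],(400,400)),cv2.resize(b[110:310,180:380],(400,400))]))
E
```

```text
6.420334981704676
21.325 [-0.10789625  0.18254217  0.36273751]
side [293 220  29  23 230] [307.06956522 231.2173913 ]
top [236 237  15  38 326] [243.07361963 255.39877301]
```

View pics/b9.png

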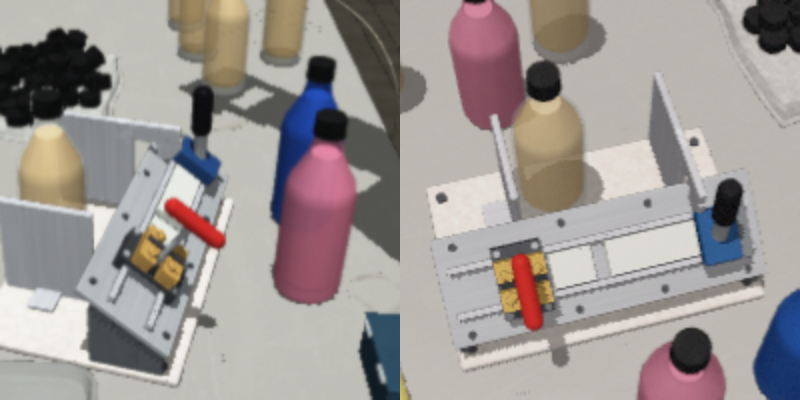

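The pictures show the block at the end-stop bar (top crop (720,235)), the pin parked and the bottle upright. One numeric check of the post's travel, then hand in.

```bash
python3 - <<'E' 2>/dev/null
from g import *
x,e=tri((311,165),(343.7,202));print(x,e,"travel",-(x-np.array([.51489,-.00135,.189]))@sy)
manip.close_job()
E
```

```text
[ 0.49778818 -0.07740721  0.18886086] 0.0020569034871144483 travel 0.07795121283641572
the job is handed in; nothing more can be done
```

The pin is parked out in its shallow notch and the bottle guide is home against its end stop. I handed the job in at about 21 s of the 48 s allowed; no verdict is reported.

**Pin:** I gripped the red T-handle across the bar and pulled it about 25 mm; the 10.7 N on the wrist matched the spring. I turned it +1.57 rad, lowered it until the spring load vanished at about 16 mm out, and let go. In both cameras the bar then sat at the pixels expected for 16 mm, and it was still there after the slide.

**Guide:** I gripped the black post and slid it until the force rose to 30 N at 80 mm of travel. Then I eased the load to 6 N, let go and moved clear. A two-view check on hand-read pixels gave 78 mm of travel, which agrees within camera accuracy, and the picture shows the guide against the stop.

**At hand-in:** the bottle was upright, nothing else had moved, and the wrist force was near zero. No check failed. The only oddity was the bar reading 16.5 to 17 mm in the jaws rather than 18 mm; it did not slip.

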